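# Lay the tea things for two guests

### The job

Lay the tea things for two guests: on the bamboo board stand the white pitcher in the middle well, the green cup in the well to the left of it and the brown cup in the well to the right of it, as seen from the robot; beside the board, stand the clay teapot in the middle of its round grey stand with its lid on top. Everything must end upright and let go, each piece set down gently, not dropped. Leave the phone, the tea tin and the pen pot where they are.

Things in the scene. Friction and masses are not known exactly. Their poses are not given: they have to be found in the camera images.
- green_cup_center (a point): Pale green (celadon) handleless tea cup, open at the top, 46 mm tall, 57 mm across the rim, 55 mm at half height (sides nearly upright), on a flat foot 34 mm across. Point: on its axis, half-way up, 23 mm above its underside; z up. Starts upright on the desk
- brown_cup_center (a point): Very dark brown, nearly black, handleless tea cup, open at the top, 46 mm tall, 57 mm across the rim, 55 mm at half height (sides nearly upright), on a flat foot 34 mm across. Point: on its axis, half-way up, 23 mm above its underside; z up. Starts upright on the desk
- pitcher_center (a point): White porcelain tea pitcher, no handle, open at the top, 70 mm tall, straight round sides 62 mm across above 30 mm, foot 50 mm across. A small pouring lip at the rim sticks out 8 mm along +x (roughly to the robot's left at the start). Point: on its axis, half-way up, 35 mm above its underside; z up. Starts upright on the desk
- pot_center (a point): Small orange-brown clay teapot, lid off, upright: body 56 mm tall, widest (65 mm) 30 mm above its underside, foot 42 mm; open rim 50 mm across, mouth 42 mm. Spout along +x and loop handle along -x each reach 61 mm from the axis, spout tip 58 mm up; sides along y are clear to grasp. Point: on the body's axis, 28 mm above its underside; x to the spout (roughly to the robot's left at the start), z up
- lid_center (a point): The teapot's lid, orange-brown clay, 30 mm tall, lying on its plug: plug 30 mm across, 6 mm deep, fits in the pot's mouth; disc 52 mm across, 6 to 13 mm above the underside; knob 15 mm across, 13 to 30 mm up, to be taken with the fingertips. Point: on its axis, 15 mm above the plug's underside; z up. Seated, this point is 65 mm above the pot's underside
- board: Light bamboo serving board, fixed, 270 (y) by 100 (x) by 15 mm thick. Three round wells with darker floors in a row along it, 4 mm deep, flat floor 11 mm above the desk: the middle one 74 mm across at the centre, the others 58 mm across at 90 mm either side (y). Origin: centre of its underside, on the desk; y points roughly to the robot's left (turned up to 0.3 rad), z up
- pot_stand: Round grey-blue stoneware pot stand, a shallow dish 130 mm across, fixed: flat floor 5 mm above the desk, about 116 mm across, rim 10 mm above the desk. Origin: centre of its underside, on the desk; z up
- phone: Black mobile phone lying flat beyond the tea things, 72 by 150 by 9 mm, not part of the job. Origin: centre of its underside
- tea_tin: Closed green tea tin with a paper band and a brass lid, 70 mm across, 106 mm tall, standing at one side, not part of the job. Origin: centre of its underside
- pen_pot: Dark wooden pen pot with four pens, 74 mm across, 85 mm tall (pens to 147 mm), standing at one side, not part of the job. Origin: centre of its underside
Not all that is in view belongs to the job. Leave any pink, purple or yellow look-alike of the part that bears brown_cup_center alone.

How it is judged:
At the end, for the whole second after the job is handed in: Green cup in the left, pitcher in the middle, brown cup in the right well, on its floor, within 12 mm of centre along both board axes; teapot on the stand within 15 mm of centre; lid seated (within 9 mm of the pot axis, 3 mm of height); all within 0.1 rad of upright, at rest, not held (x of green_cup_center in the frame of board between -0.012 and 0.012 m and y of green_cup_center in the frame of board between 0.078 and 0.102 m and z of green_cup_center in the frame of board between 0.031 and 0.037 m and x of brown_cup_center in the frame of board between -0.012 and 0.012 m and y of brown_cup_center in the frame of board between -0.102 and -0.078 m and z of brown_cup_center in the frame of board between 0.031 and 0.037 m and x of pitcher_center in the frame of board between -0.012 and 0.012 m and y of pitcher_center in the frame of board between -0.012 and 0.012 m and z of pitcher_center in the frame of board between 0.043 and 0.049 m and horizontal distance between pot_center and pot_stand below 0.015 m and z of pot_center in the frame of pot_stand between 0.03 and 0.036 m and horizontal distance between lid_center and pot_center below 0.009 m and z of lid_center in the frame of pot_center between 0.034 and 0.04 m and angle between each of green_cup_center, brown_cup_center, pitcher_center, pot_center, lid_center's own z axis and vertical below 0.1 rad and linear speed of each of green_cup, brown_cup, pitcher, pot, lid below 0.02 m/s and contact force between each of green_cup, brown_cup, pitcher, pot, lid and the fingers below 0.1 N); the robot touches nothing.
It fails at once if one of the five tea things is dropped: it falls unheld at more than 0.6 m/s (a fall of about 2 cm) ((linear speed of green_cup above 0.6 m/s and contact force between green_cup and the fingers below 0.05 N) or (linear speed of brown_cup above 0.6 m/s and contact force between brown_cup and the fingers below 0.05 N) or (linear speed of pitcher above 0.6 m/s and contact force between pitcher and the fingers below 0.05 N) or (linear speed of pot above 0.6 m/s and contact force between pot and the fingers below 0.05 N) or (linear speed of lid above 0.6 m/s and contact force between lid and the fingers below 0.05 N)).
It fails at once if the phone is pushed more than 3 cm from its place (distance of phone from where it was at the start of the episode above 0.03 m).
It fails at once if the tea tin is pushed more than 3 cm from its place (distance of tea_tin from where it was at the start of the episode above 0.03 m).
It fails at once if the pen pot is pushed more than 3 cm from its place (distance of pen_pot from where it was at the start of the episode above 0.03 m).
It also fails if it takes over 125 s, if anything falls off the work surface, if the arm or the gripper's body presses on something with over 40 N, if the wrist force passes 120 N, or if a joint passes its speed limit or range.

### The arm

A 7-joint arm with a two-finger parallel gripper is mounted at the origin on the work surface. World frame = base frame: x ahead of the robot, y to its left, z up, the work surface at z = 0. Lengths are in m, angles in rad, forces in N, time in s.
With the tool pointing down it reaches from about 0.4 to 0.875 m from the base axis. Payload 19.3 kg.
Tool frame: the origin (TCP) lies midway between the tips of the shut fingers; the grasp point (between the pads) lies 19 mm behind it; z points along the fingers, y is the line along which they close (so a half turn about z gives the same grasp; the last joint's range is limited). The gripper opens to 85 mm and grips with 20 to 120 N. Pads are 22 mm wide; open, the fingers measure 114 mm over their backs; the gripper's body (76 mm by 85 mm) begins 54 mm behind the grasp point. The pads swing forward as they close: fully open they stand 13 mm farther back than shut.
Start: joints at [1.066, 0.521, -0.036, 1.599, 0.021, 1.021, -0.113], TCP at [0.263, -0.567, 0.231] pointing down, gripper open.
Joint ranges: [-2.91, 2.91], [-0.3, 2.13], [-1.5, 1.42], [0.17, 2.43], [-1.26, 4.41], [0.16, 1.93], [-2.52, 2.52]. Speed limits (rad/s): [1.89, 1.89, 2.39, 2.39, 3.01, 3.01, 3.01].

### API

Orientations are given as [roll, pitch, yaw] about the fixed x, y, z axes, in that order (R = Rz(yaw) Ry(pitch) Rx(roll)).
In Python, from workcell import bot gives the robot as it stands.
- The arm moves only by the tool move_arm, never from a script. Its argument "series" is a list of rows, each a list of 3 entries, a list of its own where there are three numbers: the shift along the tool's x, y, z in cm, then the turn, a rotation vector about the tool's x, y, z in rad, then the opening in per cent of the stroke, from 0 (shut) to 100 (fully open). A call has 1 to 20 rows; each row is the pose to reach, as a shift and turn from the pose commanded when the call began, along the tool's axes at that moment; what a row does not reach only later rows make up. A row lasts 1/12 s, in which the tool goes at most 41.7 mm and 7.16 degrees, less where a joint would pass 70% of its speed; a pose out of reach is approached as far as the arm can. A call with a gripper value outside its range is refused whole. The fingers move at their own pace and stop on an object; "squeeze" is the grip in N (left out, the last holds). Time passes only in rows, so rows that repeat a pose let the fingers close. It gives the time, the measured TCP pose, the force, the opening and the grip force at its end, in the units of the state.
- bot.observe(): the state, without advancing time (a new reading comes with each control period).
- bot.grab_frame(name): name is "side" or "top" or "wrist"; returns (picture, depth): 384x512x3 uint8, red, green, blue; 384x512 float32, m along the optical axis (not along the pixel's ray), 0 where there is no reading.
- bot.camera_params(name): a dict with "fovy" (degrees; the focal length in pixels is half the picture's height over the tangent of half this angle, whatever the lens; pixels are square), "cx", "cy" (the principal point, pixels), "R" (3x3) and "t" (3): a world point X has camera coordinates R X + t; the wrist camera has in their place "tool_from_camera" (4x4, takes a point from camera to tool coordinates, whose origin is the TCP and whose axes are the flange's). Camera axes: x right, y down, z forward; pixel columns grow to the right and rows downward; lengths in m; the calibration is good to about 2 mm. A picture is of the moment at which its call begins: read the wrist's pose just before it. camera_params takes no time and is no camera call.
- bot.job_done(): hands the job in; it is judged then, once.
Trained networks look in the newest picture that a camera, given by its name, has taken for a name from the list of things; names that differ only in an ending like _2 or _b are one class to them, and where a whole thing is asked for, a point or a joint stands for the part that bears it (a point fixed in the world has none). Each returns a list of dicts, best first, with "conf" (0 to 1); they miss things now and then, are a little off and sometimes report something else, mostly with a low value. They report only what shows in the picture. A call takes as long as a camera call. They do not tell look-alikes from the thing itself.
- bot.find_in(camera, thing): "bbox" ([left, top, right, bottom] in pixels, round what is visible of it).
- bot.trace(camera, thing): "mask" (384x512 bool, what is visible of it) and "bbox" ([left, top, right, bottom] in pixels, round what is visible of it).
The state is a dict: "clock": time; "qpos": joint angles; "qd": joint speeds; "joint_efforts": joint torques, N m; "position": TCP position; "tool_rot": TCP orientation; "force": force on the tool from outside, world axes, zero at the start; "moment": the same for the moment, N m; "grip_width": finger opening in m; "finger_force": force on a finger pad.
Only numpy, scipy, OpenCV 4.12 (cv2) and the standard library are available. Lean on these libraries where they do the work, as an engineer would, in place of code of your own. Each camera call takes 0.05 s, during which the arm holds its last target. There are 200 camera calls.

## Working session

There is one attempt and no reset: what is moved stays moved. The work goes in short steps, Python scripts to look and compute and a tool call to move; the robot and the scene stay as the last step left them, time stands still between calls to the robot, and variables do not carry over. Pictures are saved under pics/ and viewed, at most 14 in all, crops included, and the job is handed in when it is done.

Besides the shell and the picture viewer there is one more tool, called after "Emit:" by a JSON object that holds its "op" and its "data", one argument or row to a line. move_arm: Moves the arm, as the interface text tells. Its arguments: {"type":"object","properties":{"series":{"type":"array"},"squeeze":{"type":"number"}},"required":["series"]}

```bash
ls; mkdir -p pics
cat > h.py <<'E'
import numpy as np, cv2
from workcell import bot
from scipy.spatial.transform import Rotation as Ro
def cam(name):
    s=bot.observe(); im,d=bot.grab_frame(name); p=bot.camera_params(name)
    f=192/np.tan(np.radians(p['fovy'])/2)
    if 'R' in p: R=np.array(p['R']);t=np.array(p['t']);A=R.T;b=-R.T@t
    else:
        T=np.array(p['tool_from_camera']);Rt=Ro.from_euler('xyz',s['tool_rot']).as_matrix()
        A=Rt@T[:3,:3];b=Rt@T[:3,3]+np.array(s['position'])
    return dict(im=im,d=d,f=f,cx=p['cx'],cy=p['cy'],A=A,b=b)
def cloud(c):
    v,u=np.mgrid[:384,:512]
    r=np.stack([(u-c['cx'])/c['f'],(v-c['cy'])/c['f'],np.ones((384,512))],-1)*c['d'][...,None]
    P=r@c['A'].T+c['b']; P[c['d']<=0]=np.nan
    return P
def save(n,im,s=1.5): cv2.imwrite('pics/'+n,cv2.resize(im[...,::-1],None,fx=s,fy=s))
E
python3 - <<'E'
from h import *
s=bot.observe(); print(s)
for n in ['top','side']:
    c=cam(n); save(n+'0.png',c['im']); np.savez(n+'0.npz',P=cloud(c),im=c['im'])
    print(n,c['A'],c['b'],c['f'])
    for t in ['green_cup_center','brown_cup_center','pitcher_center','pot_center','lid_center','board','pot_stand','tea_tin','pen_pot','phone']:
        print(t,[(np.round(x['bbox']),round(x['conf'],2)) for x in bot.find_in(n,t)])
print(bot.camera_params('wrist'))
E
```

```text
pics
{'clock': 0.0, 'qpos': array([ 1.06577197,  0.52203019, -0.0363329 ,  1.60000683,  0.02120422,
        1.02112063, -0.1127975 ]), 'qd': array([ 0.00028555, -0.00139881, -0.00059716,  0.00047205,  0.00175581,
       -0.00169883,  0.00022036]), 'joint_efforts': array([-1.65227789e-04, -9.27116847e+01,  1.97999910e+00, -3.69929731e+01,
        1.79258821e-02,  8.17714288e-03, -4.68872429e-05]), 'position': array([ 0.26310246, -0.56653937,  0.23071602]), 'tool_rot': array([-3.14041598e+00,  8.61750154e-05,  4.34823890e-01]), 'force': array([-0.3161877 , -0.11219395, -0.39017981]), 'moment': array([-0.01925813, -0.02518778, -0.02731128]), 'finger_force': 0.0, 'grip_width': 0.08553178689970965}
top [[-0.00548182 -0.99717478  0.07491605]
 [-0.999978    0.00574623  0.00331433]
 [-0.00373545 -0.07489624 -0.99718434]] [0.4416212  0.01070899 1.7760043 ] 484.15859133370185
green_cup_center [(array([285., 217., 300., 235.]), 0.52), (array([111., 192., 138., 214.]), 0.36)]
brown_cup_center [(array([180., 247., 193., 268.]), 0.75), (array([147., 199., 165., 211.]), 0.65), (array([141., 226., 1
[... 1202 characters left out ...]
7.]), 0.8)]
board [(array([182., 202., 261., 291.]), 0.59)]
pot_stand [(array([251., 159., 289., 185.]), 0.72)]
tea_tin [(array([182., 344., 217., 384.]), 0.83)]
pen_pot [(array([301.,  91., 326., 129.]), 0.62)]
phone [(array([178., 171., 221., 206.]), 0.63)]
{'fovy': 63.19364236398591, 'cx': 257.1412103201932, 'cy': 200.37339122292315, 'tool_from_camera': array([[ 6.36827135e-04, -9.48000406e-01, -3.18268479e-01,
         8.20228229e-02],
       [ 9.99999728e-01,  7.22152081e-04, -1.50104415e-04,
         3.16831477e-04],
       [ 3.72137291e-04, -3.18268297e-01,  9.48000608e-01,
        -1.43123181e-01],
       [ 0.00000000e+00,  0.00000000e+00,  0.00000000e+00,
         1.00000000e+00]])}
```

Run:
```python
from h import *
for n,(a,b,c,d) in dict(top=(90,110,420,290),side=(130,70,400,384)).items():
    im=np.load(n+'0.npz')['im'][b:d,a:c]; save(n+'0c.png',im,2.4 if n=='top' else 1.9)
```

```text
(no output)
```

View pics/top0c.png

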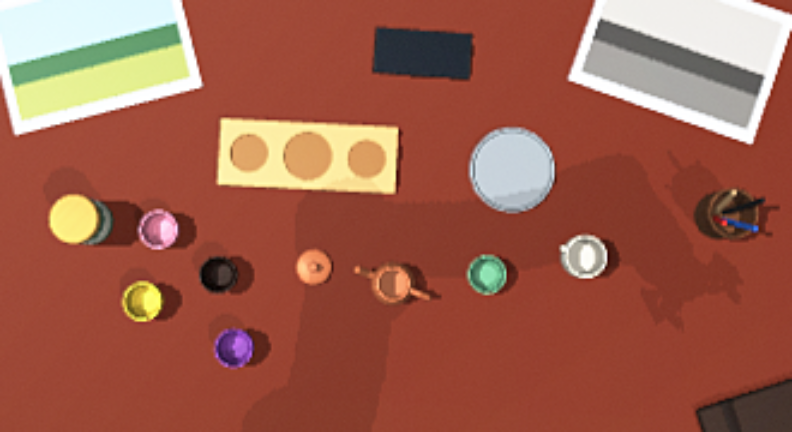

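View pics/side0c.png

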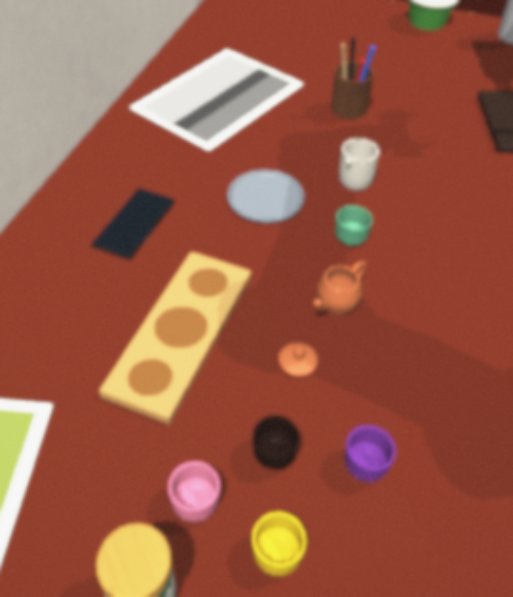

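Run:
```python
from h import *
print(bot.camera_params('top').keys())
pts=dict(top=dict(brown=(219,274),lid=(314,266),pot=(392,283),green=(487,274),pit=(585,256),bl=(249,152),bm=(308,155),br=(367,158),stand=(512,169),tin=(75,219),pen=(735,214),pink=(158,229),purple=(234,347),phone=(423,53)),
side=dict(brown=(276,442),lid=(298,358),pot=(340,290),green=(353,222),pit=(359,163),bl=(150,377),bm=(181,327),br=(208,282),stand=(265,195),pink=(194,490),purple=(370,452)))
for n,(a,b,s) in dict(top=(90,110,2.4),side=(130,70,1.9)).items():
    P=np.load(n+'0.npz')['P']
    for k,(u,v) in pts[n].items():
        x,y=int(a+u/s),int(b+v/s); w=P[y-1:y+2,x-1:x+2].reshape(-1,3)
        print(n,k,np.round(np.nanmedian(w,0),3), np.round(np.nanmax(P[y-5:y+6,x-5:x+6,2]),3))
```

```text
dict_keys(['fovy', 'cx', 'cy', 'R', 't'])
top brown [0.445 0.271 0.005] 0.048
top lid [0.458 0.126 0.029] 0.046
top pot [0.432 0.008 0.009] 0.062
top green [ 0.442 -0.135  0.006] 0.054
top pit [ 0.471 -0.285  0.007] 0.073
top bl [0.631 0.226 0.011] 0.02
top bm [0.626 0.135 0.016] 0.024
top br [0.622 0.047 0.013] 0.026
top stand [ 0.603 -0.177  0.005] 0.018
top tin [0.525 0.462 0.109] 0.118
top pen [ 0.532 -0.515  0.01 ] 0.129
top pink [0.515 0.366 0.006] 0.052
top purple [0.336 0.248 0.007] 0.053
top phone [ 0.782 -0.043  0.009] 0.024
side brown [0.446 0.254 0.006] 0.019
side lid [0.455 0.135 0.019] 0.034
side pot [0.429 0.032 0.055] 0.059
side green [ 0.447 -0.154  0.016] 0.05
side pit [ 0.464 -0.243  0.067] 0.074
side bl [0.631 0.228 0.013] 0.016
side bm [0.623 0.138 0.013] 0.016
side br [0.619 0.045 0.012] 0.016
side stand [ 0.604 -0.179  0.007] 0.01
side pink [0.518 0.346 0.007] 0.018
side purple [0.335 0.229 0.008] 0.025
```

Candidates for the brown cup in the top crop are near-black (219,274), pink (158,229), yellow (142,301) and purple (234,347). By the description it's the near-black one at (219,274), and I'll check that in the wrist view. The board and stand are clear in both views, and the pot's spout points left.

```bash
cat > go.py <<'E'
import sys
from h import *
# go.py x y z yaw : shift(cm)/turn in tool axes from the current pose to a tool-down pose
x,y,z,w=map(float,sys.argv[1:5]); s=bot.observe()
R=Ro.from_euler('xyz',s['tool_rot']); G=Ro.from_euler('xyz',[np.pi,0,w])
d=R.inv().apply(np.array([x,y,z])-s['position'])*100; r=(R.inv()*G).as_rotvec()
print('t',round(s['clock'],2),'shift',d.round(2),'turn',r.round(3),'rows',max(np.linalg.norm(d)/4.17,np.linalg.norm(r)/.125).round(1))
E
python3 go.py 0.53 -0.10 0.30 1.508
```

```text
t 1.1 shift [ 43.86 -31.11  -6.87] turn [ 0.    -0.    -1.073] rows 13.0
```

Emit:
{"op": "move_arm", "data": {
  "series": [
    [[43.9,-31.1,-6.9],[0,0,-1.073],100],
    [[43.9,-31.1,-6.9],[0,0,-1.073],100],
    [[43.9,-31.1,-6.9],[0,0,-1.073],100],
    [[43.9,-31.1,-6.9],[0,0,-1.073],100],
    [[43.9,-31.1,-6.9],[0,0,-1.073],100],
    [[43.9,-31.1,-6.9],[0,0,-1.073],100],
    [[43.9,-31.1,-6.9],[0,0,-1.073],100],
    [[43.9,-31.1,-6.9],[0,0,-1.073],100],
    [[43.9,-31.1,-6.9],[0,0,-1.073],100],
    [[43.9,-31.1,-6.9],[0,0,-1.073],100],
    [[43.9,-31.1,-6.9],[0,0,-1.073],100],
    [[43.9,-31.1,-6.9],[0,0,-1.073],100],
    [[43.9,-31.1,-6.9],[0,0,-1.073],100],
    [[43.9,-31.1,-6.9],[0,0,-1.073],100],
    [[43.9,-31.1,-6.9],[0,0,-1.073],100],
    [[43.9,-31.1,-6.9],[0,0,-1.073],100],
    [[43.9,-31.1,-6.9],[0,0,-1.073],100]
  ]
}}

```text
clock: 2.52
position: [0.5299, -0.101, 0.3001]
tool_rot: [-3.141, 0.0, 1.506]
force: [0.2, -0.7, -0.1]
grip_width: 0.0856
finger_force: 0.0
```

Run:
```python
from h import *
s=bot.observe();print(s['clock'],s['position'],s['tool_rot'],s['qpos'].round(2))
c=cam('wrist'); save('w1.png',c['im']); np.savez('w1.npz',P=cloud(c),im=c['im'])
```

```text
2.5167 [ 0.52993598 -0.10103878  0.30013475] [-3.14114056e+00  4.78735416e-04  1.50622709e+00] [ 0.43  0.34 -0.46  1.72  0.17  1.12 -0.15]
```

View pics/w1.png

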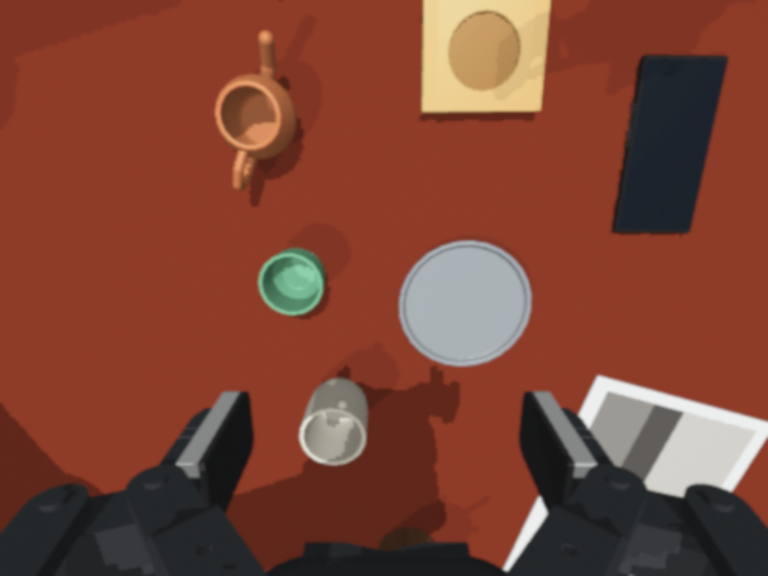

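The wrist view shows the pot at (250,115) with spout up, the green cup at (292,282), the pitcher at (335,435), the stand at (465,302) and the board's right well at (485,50). I'll fit circles to the rims.

```bash
cat >> h.py <<'E'
from scipy.optimize import least_squares
def circ(p,r=None):
    m=np.median(p,0)
    f=lambda q:np.hypot(p[:,0]-q[0],p[:,1]-q[1])-(q[2] if r is None else r)
    s=least_squares(f,[*m,.03][:3 if r is None else 2],loss='soft_l1',f_scale=.001)
    return s.x.round(4),np.sqrt(np.median(f(s.x)**2)).round(4)
def rim(P,box,zlo,zhi,r=None,s=1.5):
    a,b,c,d=[int(k/s) for k in box]; p=P[b:d,a:c].reshape(-1,3); z=p[:,2]
    q=p[(z>zlo)&(z<zhi)]
    return len(q),circ(q[:,:2],r),'zmax',np.nanpercentile(z,99.5).round(4)
E
python3 - <<'E'
from h import *
D=np.load('w1.npz');P=D['P'];im=D['im'].astype(int)
print('green',rim(P,(245,235,340,325),.040,.050),rim(P,(245,235,340,325),.040,.050,.0275))
print('pit',rim(P,(290,370,380,470),.064,.074),rim(P,(290,370,380,470),.064,.074,.030))
print('pot rim',rim(P,(205,75,290,155),.050,.060),rim(P,(205,75,290,155),.050,.060,.0235))
print('stand',rim(P,(390,230,540,375),.007,.014), 'desk z',np.nanmedian(P[120:140,60:130,2]))
# spout / handle
for n,b in dict(spout=(255,25,280,75),handle=(228,155,255,190)).items():
    a=[int(k/1.5) for k in b]; p=P[a[1]:a[3],a[0]:a[2]].reshape(-1,3);p=p[p[:,2]>.02];print(n,len(p),p.mean(0).round(4),p[np.argmax(p[:,1])].round(3),p[np.argmin(p[:,1])].round(3))
# right well
g=(im[...,0]>190)&(im[...,1]<170)&(im[...,2]<110);
a=[int(k/1.5) for k in (440,0,530,95)];q=P[a[1]:a[3],a[0]:a[2]];print('well z',[np.nanpercentile(q[...,2],k).round(4) for k in (5,25,50,75,95)])
w=q[q[...,2]<.0128];print('well',len(w),w.mean(0))
# lip
a=[int(k/1.5) for k in (290,370,380,470)];q=P[a[1]:a[3],a[0]:a[2]].reshape(-1,3);q=q[q[:,2]>.06];print('lip max y',q[np.argmax(q[:,1])])
E
```

```text
green (386, (array([ 0.4445, -0.1315,  0.0264]), np.float64(0.0007)), 'zmax', np.float64(0.0476)) (386, (array([ 0.4445, -0.1314]), np.float64(0.0011)), 'zmax', np.float64(0.0476))
pit (497, (array([ 0.4698, -0.2737,  0.0291]), np.float64(0.0008)), 'zmax', np.float64(0.0712)) (497, (array([ 0.4698, -0.2737]), np.float64(0.0012)), 'zmax', np.float64(0.0712))
pot rim (666, (array([0.4317, 0.0072, 0.0242]), np.float64(0.0013)), 'zmax', np.float64(0.0577)) (666, (array([0.4318, 0.0072]), np.float64(0.0013)), 'zmax', np.float64(0.0577))
stand (1138, (array([ 0.6029, -0.1746,  0.0612]), np.float64(0.0015)), 'zmax', np.float64(0.0115)) desk z 0.00048571391344273684
spout 276 [0.4496 0.0509 0.046 ] [0.454 0.064 0.054] [0.446 0.039 0.034]
handle 264 [ 0.4161 -0.0331  0.0412] [ 0.416 -0.02   0.051] [ 0.413 -0.047  0.035]
well z [np.float64(0.0109), np.float64(0.012), np.float64(0.0137), np.float64(0.0156), np.float64(0.0168)]
well 1549 [0.62080003 0.04708708 0.0117646 ]
lip max y [ 0.48134844 -0.23794636  0.06644194]
```

Emit:
{"op": "move_arm", "data": {
  "series": [
    [[-17.6,-4.9,18],[0,0,0],100],
    [[-17.6,-4.9,18],[0,0,0],100],
    [[-17.6,-4.9,18],[0,0,0],100],
    [[-17.6,-4.9,18],[0,0,0],100],
    [[-17.6,-4.9,18],[0,0,0],100],
    [[-17.6,-4.9,18],[0,0,0],100],
    [[-17.6,-4.9,18],[0,0,0],100],
    [[-17.6,-4.9,18],[0,0,0],100],
    [[-17.6,-4.9,21],[0,0,0],100],
    [[-17.6,-4.9,24],[0,0,0],100],
    [[-17.6,-4.9,26.5],[0,0,0],100],
    [[-17.6,-4.9,27.8],[0,0,0],100],
    [[-17.6,-4.9,27.8],[0,0,0],0],
    [[-17.6,-4.9,27.8],[0,0,0],0],
    [[-17.6,-4.9,27.8],[0,0,0],0],
    [[-17.6,-4.9,27.8],[0,0,0],0],
    [[-17.6,-4.9,27.8],[0,0,0],0],
    [[-17.6,-4.9,27.8],[0,0,0],0],
    [[-17.6,-4.9,27.8],[0,0,0],0]
  ],
  "squeeze": 35
}}

```text
clock: 4.15
position: [0.4711, -0.2728, 0.0236]
tool_rot: [3.14, 0.001, 1.508]
force: [-0.7, 1.6, 10.3]
grip_width: 0.06
finger_force: 39.7
```

```bash
python3 go.py 0.59 0.136 0.16 1.508
```

```text
t 4.15 shift [ 41.54   9.3  -13.66] turn [ 0.002  0.001 -0.   ] rows 10.7
```

Emit:
{"op": "move_arm", "data": {
  "series": [
    [[0,0,-2],[0,0,0],0],
    [[0,0,-5],[0,0,0],0],
    [[0,0,-9],[0,0,0],0],
    [[3,1,-12.5],[0,0,0],0],
    [[7,2,-14],[0,0,0],0],
    [[38,10.3,-14],[0,0,0],0],
    [[38,10.3,-14],[0,0,0],0],
    [[38,10.3,-14],[0,0,0],0],
    [[38,10.3,-14],[0,0,0],0],
    [[38,10.3,-14],[0,0,0],0],
    [[38,10.3,-14],[0,0,0],0],
    [[38,10.3,-14],[0,0,0],0],
    [[38,10.3,-14],[0,0,0],0],
    [[38,10.3,-14],[0,0,0],0],
    [[38,10.3,-14],[0,0,0],0],
    [[38,10.3,-14],[0,0,0],0],
    [[38,10.3,-14],[0,0,0],0]
  ]
}}

```text
clock: 5.57
position: [0.5971, 0.099, 0.1626]
tool_rot: [3.141, 0.001, 1.506]
force: [0.4, -0.4, -1.5]
grip_width: 0.0602
finger_force: 38.9
```

Run:
```python
from h import *
s=bot.observe();print(s['clock'],s['position'],s['tool_rot'],s['grip_width'])
c=cam('wrist'); save('w2.png',c['im']); np.savez('w2.npz',P=cloud(c),im=c['im'])
```

```text
5.5667 [0.59709055 0.09898699 0.16259499] [3.14136989e+00 6.34708808e-04 1.50632422e+00] 0.06017877279486961
```

View pics/w2.png

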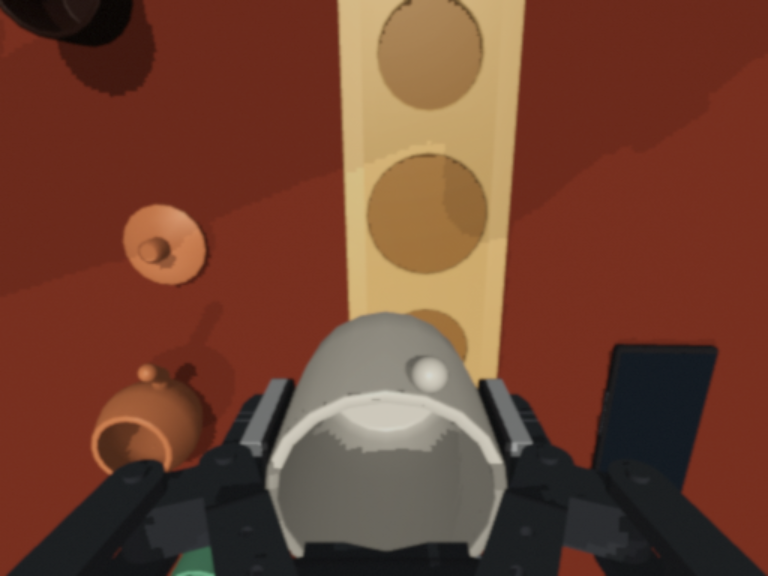

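The wrist view shows the pitcher held upright, the middle well at (428,213), the left well at (430,52) and the lid at (163,245). I'll measure the wells and the lid.

Run:
```python
from h import *
D=np.load('w2.npz');P=D['P'];im=D['im'].astype(float)
rat=im[...,2]/im[...,0]  # floor darker/browner
print('ratio floor',rat[142,285].round(2),rat[35,286].round(2),'board',rat[142,238].round(2),rat[90,285].round(2), 'z',P[142,285].round(4),P[35,286].round(4),P[142,238].round(4))
for n,b in dict(mid=(360,145,500,280),left=(370,0,490,115)).items():
    a=[int(k/1.5) for k in b]; s=P[a[1]:a[3],a[0]:a[2]]
    w=s[(s[...,2]<.0130)&(s[...,2]>.006)]
    h=cv2.convexHull((w[:,:2]*1e4).astype(np.int32))[:,0].astype(float)/1e4
    print(n,len(w),w.mean(0).round(4),cv2.minEnclosingCircle(h.astype(np.float32)),circ(h))
a=[int(k/1.5) for k in (120,200,210,290)];s=P[a[1]:a[3],a[0]:a[2]].reshape(-1,3)
k=s[s[:,2]>.026];print('knob',len(k),k.mean(0).round(4),'disc',circ(s[(s[:,2]>.004)][:,:2]))
d=s[(s[:,2]>.006)&(s[:,2]<.02)];h=cv2.convexHull((d[:,:2]*1e4).astype(np.int32))[:,0]/1e4;print('disc hull',circ(h),circ(h,.026))
```

```text
ratio floor 0.39 0.49 board 0.61 0.55 z [0.626  0.1377 0.0115] [0.63   0.2272 0.0117] [0.5824 0.141  0.0151]
mid 4533 [0.6256 0.1372 0.0119] ((0.6198638677597046, 0.1316600739955902), 0.044028665870428085) (array([0.6253, 0.136 , 0.0369]), np.float64(0.0001))
left 3642 [0.6305 0.2268 0.0119] ((0.6303446292877197, 0.22648769617080688), 0.02927568182349205) (array([0.6304, 0.2263, 0.0288]), np.float64(0.0001))
knob 213 [0.458  0.1281 0.0294] disc (array([0.455 , 0.1272, 0.0183]), np.float64(0.0048))
disc hull (array([0.4566, 0.1276, 0.0259]), np.float64(0.0002)) (array([0.4566, 0.1277]), np.float64(0.0002))
```

Emit:
{"op": "move_arm", "data": {
  "series": [
    [[3.9,2.6,0],[0,0,0],0],
    [[3.9,2.6,1],[0,0,0],0],
    [[3.9,2.6,4],[0,0,0],0],
    [[3.9,2.6,7.5],[0,0,0],0],
    [[3.9,2.6,10],[0,0,0],0],
    [[3.9,2.6,11.5],[0,0,0],0],
    [[3.9,2.6,12],[0,0,0],0],
    [[3.9,2.6,12],[0,0,0],0],
    [[3.9,2.6,12],[0,0,0],0]
  ]
}}

```text
clock: 6.37
position: [0.6263, 0.1375, 0.0436]
tool_rot: [3.14, -0.0, 1.507]
force: [0.2, 0.5, -1.2]
grip_width: 0.0602
finger_force: 39.1
```

```bash
python3 go.py 0.6253 0.1367 0.036 1.508; python3 -c "
from h import *
s=bot.observe();print(s['position'],s['force'])"
```

```text
t 6.37 shift [-0.09 -0.1   0.76] turn [ 0.001 -0.    -0.001] rows 0.2
[0.62634036 0.1374968  0.04360986] [ 0.18353078  0.52228022 -1.16136982]
```

Emit:
{"op": "move_arm", "data": {
  "series": [
    [[0,0,0.4],[0,0,0],0],
    [[0,0,0.8],[0,0,0],0],
    [[0,0,0.9],[0,0,0],0],
    [[0,0,0.9],[0,0,0],0],
    [[0,0,0.9],[0,0,0],0]
  ]
}}

```text
clock: 6.78
position: [0.6263, 0.1377, 0.0346]
tool_rot: [3.14, -0.0, 1.508]
force: [-2.6, -1.5, 11.2]
grip_width: 0.0602
finger_force: 40.2
```

Emit:
{"op": "move_arm", "data": {
  "series": [
    [[0,0,0],[0,0,0],85],
    [[0,0,0],[0,0,0],100],
    [[0,0,0],[0,0,0],100],
    [[0,0,0],[0,0,0],100],
    [[0,0,0],[0,0,0],100],
    [[0,0,-3],[0,0,0],100],
    [[0,0,-7],[0,0,0],100],
    [[0,0,-11],[0,0,0],100],
    [[0,0,-14],[0,0,0],100]
  ]
}}

```text
clock: 7.53
position: [0.6259, 0.1378, 0.1764]
tool_rot: [3.14, -0.001, 1.508]
force: [0.4, 0.0, 0.5]
grip_width: 0.0854
finger_force: 0.0
```

```bash
python3 go.py 0.4445 -0.1315 0.12 1.508;python3 go.py 0.4445 -0.1315 0.012 1.508
```

```text
t 7.53 shift [-28.03 -16.42   5.59] turn [ 0.002 -0.001 -0.   ] rows 7.9
t 7.53 shift [-28.03 -16.44  16.39] turn [ 0.002 -0.001 -0.   ] rows 8.7
```

Emit:
{"op": "move_arm", "data": {
  "series": [
    [[-28,-16.4,5.6],[0,0,0],100],
    [[-28,-16.4,5.6],[0,0,0],100],
    [[-28,-16.4,5.6],[0,0,0],100],
    [[-28,-16.4,5.6],[0,0,0],100],
    [[-28,-16.4,5.6],[0,0,0],100],
    [[-28,-16.4,5.6],[0,0,0],100],
    [[-28,-16.4,5.6],[0,0,0],100],
    [[-28,-16.4,5.6],[0,0,0],100],
    [[-28,-16.4,5.6],[0,0,0],100],
    [[-28,-16.4,8],[0,0,0],100],
    [[-28,-16.4,12],[0,0,0],100],
    [[-28,-16.4,15],[0,0,0],100],
    [[-28,-16.4,16.3],[0,0,0],100],
    [[-28,-16.4,16.3],[0,0,0],0],
    [[-28,-16.4,16.3],[0,0,0],0],
    [[-28,-16.4,16.3],[0,0,0],0],
    [[-28,-16.4,16.3],[0,0,0],0],
    [[-28,-16.4,16.3],[0,0,0],0],
    [[-28,-16.4,16.3],[0,0,0],0],
    [[-28,-16.4,16.3],[0,0,0],0]
  ],
  "squeeze": 30
}}

```text
clock: 9.2
position: [0.4448, -0.1318, 0.0111]
tool_rot: [3.14, 0.0, 1.507]
force: [-1.0, -0.4, 10.9]
grip_width: 0.0547
finger_force: 32.3
```

```bash
python3 go.py 0.6304 0.2264 0.17 1.508;python3 go.py 0.6304 0.2264 0.03 1.508
```

```text
t 9.2 shift [ 36.92  16.28 -15.88] turn [ 0.002  0.    -0.001] rows 10.4
t 9.2 shift [36.92 16.25 -1.88] turn [ 0.002  0.    -0.001] rows 9.7
```

Emit:
{"op": "move_arm", "data": {
  "series": [
    [[0,0,-2],[0,0,0],0],
    [[0,0,-5],[0,0,0],0],
    [[0,0,-9],[0,0,0],0],
    [[2,1,-12.5],[0,0,0],0],
    [[36.9,16.3,-15.9],[0,0,0],0],
    [[36.9,16.3,-15.9],[0,0,0],0],
    [[36.9,16.3,-15.9],[0,0,0],0],
    [[36.9,16.3,-15.9],[0,0,0],0],
    [[36.9,16.3,-15.9],[0,0,0],0],
    [[36.9,16.3,-15.9],[0,0,0],0],
    [[36.9,16.3,-15.9],[0,0,0],0],
    [[36.9,16.3,-15.9],[0,0,0],0],
    [[36.9,16.3,-15.9],[0,0,0],0],
    [[36.9,16.3,-15.9],[0,0,0],0],
    [[36.9,16.3,-12],[0,0,0],0],
    [[36.9,16.3,-8],[0,0,0],0],
    [[36.9,16.3,-4.5],[0,0,0],0],
    [[36.9,16.3,-2.4],[0,0,0],0],
    [[36.9,16.3,-1.8],[0,0,0],0],
    [[36.9,16.3,-1.8],[0,0,0],0]
  ]
}}

```text
clock: 10.87
position: [0.6294, 0.2262, 0.0272]
tool_rot: [-3.139, 0.001, 1.508]
force: [0.3, 0.1, 0.1]
grip_width: 0.055
finger_force: 32.4
```

```bash
python3 go.py 0.6304 0.2264 0.0221 1.508
```

```text
t 10.87 shift [0.03 0.1  0.51] turn [-0.002  0.001 -0.   ] rows 0.1
```

Emit:
{"op": "move_arm", "data": {
  "series": [
    [[0,0.1,0.3],[0,0,0],0],
    [[0,0.1,0.5],[0,0,0],0],
    [[0,0.1,0.5],[0,0,0],0],
    [[0,0.1,0.5],[0,0,0],0],
    [[0,0.1,0.5],[0,0,0],0]
  ]
}}

```text
clock: 11.28
position: [0.6315, 0.2265, 0.0242]
tool_rot: [3.141, -0.0, 1.508]
force: [-0.7, 0.1, -0.0]
grip_width: 0.0548
finger_force: 32.4
```

Emit:
{"op": "move_arm", "data": {
  "series": [
    [[0,0,0.15],[0,0,0],0],
    [[0,0,0.2],[0,0,0],0],
    [[0,0,0.2],[0,0,0],0],
    [[0,0,0.2],[0,0,0],0]
  ]
}}

```text
clock: 11.62
position: [0.6316, 0.2267, 0.0222]
tool_rot: [3.141, -0.0, 1.508]
force: [-2.5, -0.3, 10.2]
grip_width: 0.0553
finger_force: 33.1
```

Emit:
{"op": "move_arm", "data": {
  "series": [
    [[0,0,0],[0,0,0],80],
    [[0,0,0],[0,0,0],100],
    [[0,0,0],[0,0,0],100],
    [[0,0,0],[0,0,0],100],
    [[0,0,0],[0,0,0],100],
    [[0,0,-3],[0,0,0],100],
    [[0,0,-7],[0,0,0],100],
    [[0,0,-11],[0,0,0],100],
    [[0,0,-13],[0,0,0],100],
    [[-2,-12,-17],[0,0,0],100],
    [[-2,-12,-17],[0,0,0],100],
    [[-2,-12,-17],[0,0,0],100],
    [[-2,-12,-17],[0,0,0],100],
    [[-2,-12,-17],[0,0,0],100]
  ]
}}

```text
clock: 12.78
position: [0.5092, 0.214, 0.1927]
tool_rot: [3.14, -0.0, 1.509]
force: [0.7, -0.7, -0.3]
grip_width: 0.0851
finger_force: 0.0
```

Run:
```python
from h import *
s=bot.observe();print(s['clock'],s['position'],s['tool_rot'])
c=cam('wrist'); save('w3.png',c['im']); np.savez('w3.npz',P=cloud(c),im=c['im'])
```

```text
12.7833 [0.50923453 0.21403818 0.19270242] [ 3.13975797e+00 -5.44868986e-05  1.50894776e+00]
```

View pics/w3.png

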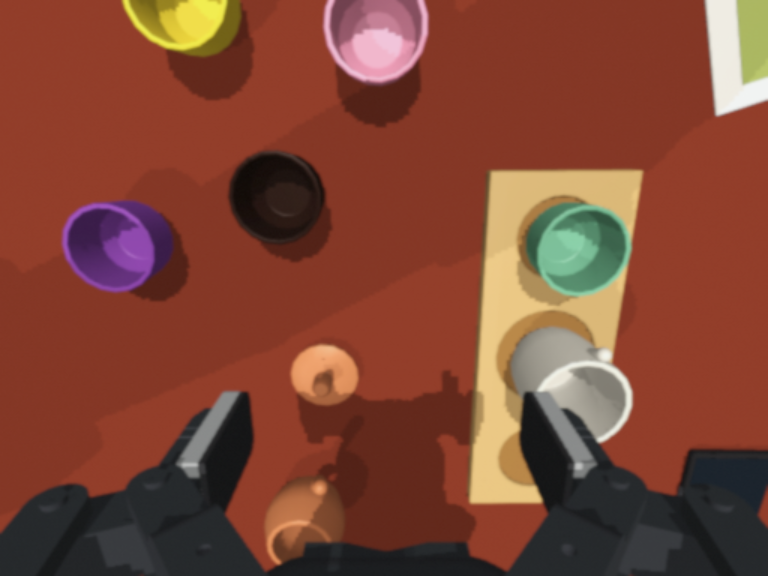

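The near-black brown cup is at (277,197), clearly distinct from purple (118,245), pink (376,38) and yellow (180,20). The green cup stands in the left well at (580,250) and the pitcher in the middle well at (575,385).

```bash
python3 - <<'E'
from h import *
P=np.load('w3.npz')['P']
print('brown',rim(P,(225,148,330,248),.041,.050),rim(P,(225,148,330,248),.041,.050,.0275))
print('green',rim(P,(520,198,635,300),.052,.062))
print('pit',rim(P,(505,320,640,390),.076,.086,.030))
E
python3 go.py 0.445 0.262 0.12 1.508; python3 go.py 0.445 0.262 0.012 1.508
```

```text
brown (768, (array([0.4459, 0.2683, 0.0264]), np.float64(0.0008)), 'zmax', np.float64(0.0477)) (768, (array([0.446 , 0.2683]), np.float64(0.0012)), 'zmax', np.float64(0.0477))
green (875, (array([0.6301, 0.2265, 0.0265]), np.float64(0.0007)), 'zmax', np.float64(0.0586))
pit (486, (array([0.6264, 0.1346]), np.float64(0.0009)), 'zmax', np.float64(0.0823))
t 12.83 shift [ 4.38 -6.85  7.19] turn [ 0.002 -0.    -0.   ] rows 2.6
t 12.83 shift [ 4.37 -6.87 17.99] turn [ 0.002 -0.    -0.   ] rows 4.7
```

Emit:
{"op": "move_arm", "data": {
  "series": [
    [[5,-6.8,6],[0,0,0],100],
    [[5,-6.8,7],[0,0,0],100],
    [[5,-6.8,8],[0,0,0],100],
    [[5,-6.8,10],[0,0,0],100],
    [[5,-6.8,14],[0,0,0],100],
    [[5,-6.8,17],[0,0,0],100],
    [[5,-6.8,18],[0,0,0],100],
    [[5,-6.8,18],[0,0,0],100],
    [[5,-6.8,18],[0,0,0],0],
    [[5,-6.8,18],[0,0,0],0],
    [[5,-6.8,18],[0,0,0],0],
    [[5,-6.8,18],[0,0,0],0],
    [[5,-6.8,18],[0,0,0],0],
    [[5,-6.8,18],[0,0,0],0],
    [[5,-6.8,18],[0,0,0],0]
  ],
  "squeeze": 30
}}

```text
clock: 14.08
position: [0.4464, 0.2688, 0.013]
tool_rot: [3.139, -0.002, 1.507]
force: [-1.8, 0.2, 6.0]
grip_width: 0.0547
finger_force: 30.3
```

```bash
python3 go.py 0.6204 0.0468 0.17 1.508;python3 go.py 0.6204 0.0468 0.03 1.508
```

```text
t 14.08 shift [-21.02  18.81 -15.69] turn [ 0.002 -0.002 -0.001] rows 7.7
t 14.08 shift [-21.05  18.78  -1.69] turn [ 0.002 -0.002 -0.001] rows 6.8
```

Emit:
{"op": "move_arm", "data": {
  "series": [
    [[0,0,-2],[0,0,0],0],
    [[0,0,-5],[0,0,0],0],
    [[0,0,-9],[0,0,0],0],
    [[-1,1,-13],[0,0,0],0],
    [[-21,18.8,-15.7],[0,0,0],0],
    [[-21,18.8,-15.7],[0,0,0],0],
    [[-21,18.8,-15.7],[0,0,0],0],
    [[-21,18.8,-15.7],[0,0,0],0],
    [[-21,18.8,-15.7],[0,0,0],0],
    [[-21,18.8,-15.7],[0,0,0],0],
    [[-21,18.8,-15.7],[0,0,0],0],
    [[-21,18.8,-15.7],[0,0,0],0],
    [[-21,18.8,-12],[0,0,0],0],
    [[-21,18.8,-8],[0,0,0],0],
    [[-21,18.8,-4.5],[0,0,0],0],
    [[-21,18.8,-2.4],[0,0,0],0],
    [[-21,18.8,-1.8],[0,0,0],0],
    [[-21,18.8,-1.8],[0,0,0],0],
    [[-21,18.8,-1.8],[0,0,0],0],
    [[-21,18.8,-1.8],[0,0,0],0]
  ]
}}

```text
clock: 15.75
position: [0.6211, 0.047, 0.0316]
tool_rot: [3.139, -0.001, 1.508]
force: [0.6, 0.1, -0.9]
grip_width: 0.0546
finger_force: 32.1
```

```bash
python3 go.py 0.6204 0.0468 0.024 1.508
```

```text
t 15.75 shift [-0.02 -0.07  0.76] turn [ 0.003 -0.001 -0.   ] rows 0.2
```

Emit:
{"op": "move_arm", "data": {
  "series": [
    [[0,0,0.4],[0,0,0],0],
    [[0,0,0.6],[0,0,0],0],
    [[0,0,0.75],[0,0,0],0],
    [[0,0,0.8],[0,0,0],0],
    [[0,0,0.8],[0,0,0],0],
    [[0,0,0.8],[0,0,0],0]
  ]
}}

```text
clock: 16.25
position: [0.6202, 0.047, 0.0234]
tool_rot: [3.14, 0.0, 1.508]
force: [-11.5, -0.4, 33.2]
grip_width: 0.0548
finger_force: 33.1
```

Emit:
{"op": "move_arm", "data": {
  "series": [
    [[0,0,-0.05],[0,0,0],0],
    [[0,0,-0.05],[0,0,0],80],
    [[0,0,-0.05],[0,0,0],100],
    [[0,0,-0.05],[0,0,0],100],
    [[0,0,-0.05],[0,0,0],100],
    [[0,0,-0.05],[0,0,0],100],
    [[0,0,-3],[0,0,0],100],
    [[0,0,-7],[0,0,0],100],
    [[0,0,-11],[0,0,0],100],
    [[0,0,-13],[0,0,0],100]
  ]
}}

```text
clock: 17.08
position: [0.621, 0.0472, 0.1556]
tool_rot: [3.138, -0.001, 1.508]
force: [0.9, 0.0, 0.3]
grip_width: 0.0852
finger_force: 0.0
```

```bash
python3 go.py 0.4317 0.0072 0.13 1.217;python3 go.py 0.4317 0.0072 0.012 1.217
```

```text
t 17.08 shift [ -5.18 -18.65   2.49] turn [ 0.004 -0.001  0.291] rows 4.7
t 17.08 shift [ -5.19 -18.7   14.29] turn [ 0.004 -0.001  0.291] rows 5.8
```

Emit:
{"op": "move_arm", "data": {
  "series": [
    [[-5.2,-18.7,1],[0,0,0.291],100],
    [[-5.2,-18.7,1],[0,0,0.291],100],
    [[-5.2,-18.7,1],[0,0,0.291],100],
    [[-5.2,-18.7,1],[0,0,0.291],100],
    [[-5.2,-18.7,1],[0,0,0.291],100],
    [[-5.2,-18.7,2.5],[0,0,0.291],100],
    [[-5.2,-18.7,4],[0,0,0.291],100],
    [[-5.2,-18.7,7],[0,0,0.291],100],
    [[-5.2,-18.7,10],[0,0,0.291],100],
    [[-5.2,-18.7,13],[0,0,0.291],100],
    [[-5.2,-18.7,14.6],[0,0,0.291],100],
    [[-5.2,-18.7,14.6],[0,0,0.291],100],
    [[-5.2,-18.7,14.6],[0,0,0.291],0],
    [[-5.2,-18.7,14.6],[0,0,0.291],0],
    [[-5.2,-18.7,14.6],[0,0,0.291],0],
    [[-5.2,-18.7,14.6],[0,0,0.291],0],
    [[-5.2,-18.7,14.6],[0,0,0.291],0],
    [[-5.2,-18.7,14.6],[0,0,0.291],0]
  ],
  "squeeze": 40
}}

```text
clock: 18.58
position: [0.4303, 0.0068, 0.0069]
tool_rot: [3.14, -0.001, 1.217]
force: [-5.1, 3.2, 6.4]
grip_width: 0.0633
finger_force: 42.3
```

```bash
python3 go.py 0.603 -0.175 0.13 1.217;python3 go.py 0.603 -0.175 0.03 1.217
```

```text
t 18.58 shift [-11.05  22.52 -12.29] turn [ 0.001 -0.001 -0.   ] rows 6.7
t 18.58 shift [-11.06  22.51  -2.29] turn [ 0.001 -0.001 -0.   ] rows 6.0
```

Emit:
{"op": "move_arm", "data": {
  "series": [
    [[0,0,-2],[0,0,0],0],
    [[0,0,-5],[0,0,0],0],
    [[0,0,-9],[0,0,0],0],
    [[-11.1,22.5,-12.3],[0,0,0],0],
    [[-11.1,22.5,-12.3],[0,0,0],0],
    [[-11.1,22.5,-12.3],[0,0,0],0],
    [[-11.1,22.5,-12.3],[0,0,0],0],
    [[-11.1,22.5,-12.3],[0,0,0],0],
    [[-11.1,22.5,-12.3],[0,0,0],0],
    [[-11.1,22.5,-12.3],[0,0,0],0],
    [[-11.1,22.5,-12.3],[0,0,0],0],
    [[-11.1,22.5,-9],[0,0,0],0],
    [[-11.1,22.5,-5.5],[0,0,0],0],
    [[-11.1,22.5,-3],[0,0,0],0],
    [[-11.1,22.5,-1.7],[0,0,0],0],
    [[-11.1,22.5,-1.3],[0,0,0],0],
    [[-11.1,22.5,-1.3],[0,0,0],0],
    [[-11.1,22.5,-1.3],[0,0,0],0]
  ]
}}

```text
clock: 20.08
position: [0.6033, -0.1754, 0.02]
tool_rot: [3.14, -0.0, 1.217]
force: [-0.1, -0.5, -2.1]
grip_width: 0.0635
finger_force: 45.0
```

```bash
python3 go.py 0.603 -0.175 0.0125 1.217
```

```text
t 20.08 shift [ 0.03 -0.04  0.75] turn [ 0.002 -0.    -0.   ] rows 0.2
```

Emit:
{"op": "move_arm", "data": {
  "series": [
    [[0,0,0.3],[0,0,0],0],
    [[0,0,0.5],[0,0,0],0],
    [[0,0,0.65],[0,0,0],0],
    [[0,0,0.7],[0,0,0],0],
    [[0,0,0.7],[0,0,0],0],
    [[0,0,0.7],[0,0,0],0]
  ]
}}

```text
clock: 20.58
position: [0.6027, -0.1756, 0.012]
tool_rot: [3.141, 0.0, 1.217]
force: [-1.0, 0.0, 6.3]
grip_width: 0.0634
finger_force: 45.5
```

Emit:
{"op": "move_arm", "data": {
  "series": [
    [[0,0,0],[0,0,0],90],
    [[0,0,0],[0,0,0],100],
    [[0,0,0],[0,0,0],100],
    [[0,0,0],[0,0,0],100],
    [[0,0,0],[0,0,0],100],
    [[0,0,-3],[0,0,0],100],
    [[0,0,-7],[0,0,0],100],
    [[0,0,-11],[0,0,0],100],
    [[-3,0,-14],[0,0,0],100],
    [[-7,0,-17],[0,0,0],100],
    [[-8,0,-17],[0,0,0],100],
    [[-8,0,-17],[0,0,0],100],
    [[-8,0,-17],[0,0,0],100]
  ]
}}

```text
clock: 21.67
position: [0.5744, -0.2516, 0.1816]
tool_rot: [3.141, 0.0, 1.215]
force: [-0.2, 1.0, -1.0]
grip_width: 0.0852
finger_force: 0.0
```

```bash
python3 - <<'E'
from h import *
s=bot.observe();print(s['clock'],s['position'],s['tool_rot'])
c=cam('wrist'); save('w4.png',c['im']); np.savez('w4.npz',P=cloud(c),im=c['im'])
E
python3 go.py 0.457 0.128 0.08 1.508;python3 go.py 0.457 0.128 0.017 1.508
```

```text
21.6667 [ 0.57437796 -0.25158527  0.1816471 ] [3.14092688e+00 2.59936683e-04 1.21470334e+00]
t 21.72 shift [ 31.38 -24.15  10.13] turn [-0.    -0.    -0.292] rows 9.8
t 21.72 shift [ 31.38 -24.15  16.43] turn [-0.    -0.    -0.292] rows 10.3
```

View pics/w4.png

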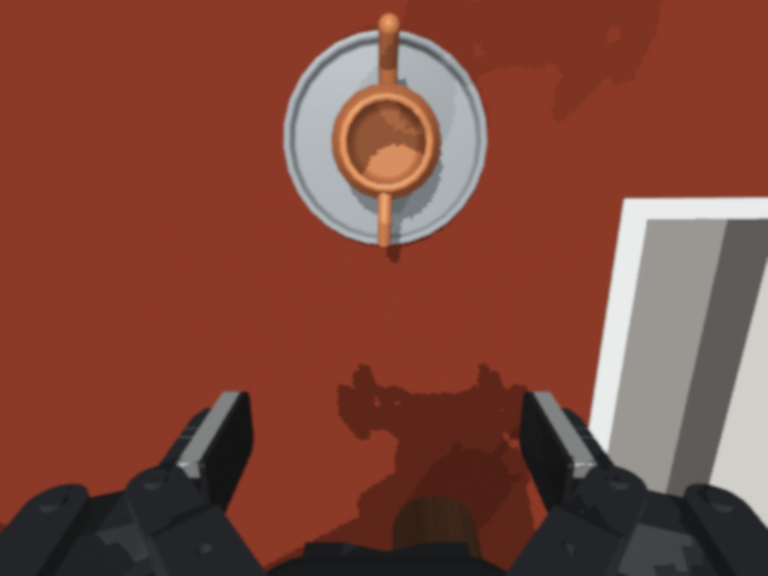

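The pot stands upright on the stand, centred: rim at (387,140), stand centre at (386,137). Next I'll measure the rim and fetch the lid.

Run:
```python
from h import *
P=np.load('w4.npz')['P']
print('pot',rim(P,(335,85,440,195),.054,.065),rim(P,(335,85,440,195),.057,.065,.0235))
print('stand',rim(P,(280,25,490,250),.007,.014))
```

```text
pot (1334, (array([ 0.6035, -0.175 ,  0.0242]), np.float64(0.0014)), 'zmax', np.float64(0.0629)) (1142, (array([ 0.6035, -0.1749]), np.float64(0.0012)), 'zmax', np.float64(0.0629))
stand (4559, (array([ 0.6113, -0.1503,  0.0426]), np.float64(0.0163)), 'zmax', np.float64(0.0624))
```

Emit:
{"op": "move_arm", "data": {
  "series": [
    [[31.4,-24.1,6],[0,0,-0.292],45],
    [[31.4,-24.1,6],[0,0,-0.292],45],
    [[31.4,-24.1,6],[0,0,-0.292],45],
    [[31.4,-24.1,6],[0,0,-0.292],45],
    [[31.4,-24.1,6],[0,0,-0.292],45],
    [[31.4,-24.1,6],[0,0,-0.292],45],
    [[31.4,-24.1,6],[0,0,-0.292],45],
    [[31.4,-24.1,6],[0,0,-0.292],45],
    [[31.4,-24.1,6],[0,0,-0.292],45],
    [[31.4,-24.1,6],[0,0,-0.292],45],
    [[31.4,-24.1,10],[0,0,-0.292],45],
    [[31.4,-24.1,13],[0,0,-0.292],45],
    [[31.4,-24.1,15],[0,0,-0.292],45],
    [[31.4,-24.1,15],[0,0,-0.292],45],
    [[31.4,-24.1,15],[0,0,-0.292],45]
  ]
}}

```text
clock: 22.97
position: [0.4565, 0.1285, 0.0308]
tool_rot: [-3.139, 0.0, 1.511]
force: [0.9, -0.2, 0.8]
grip_width: 0.0384
finger_force: 0.0
```

```bash
python3 go.py 0.457 0.128 0.0175 1.508
```

```text
t 22.97 shift [-0.05  0.06  1.33] turn [-0.003  0.     0.003] rows 0.3
```

Emit:
{"op": "move_arm", "data": {
  "series": [
    [[0,0,0.8],[0,0,0],45],
    [[0,0,1.3],[0,0,0],45],
    [[0,0,1.3],[0,0,0],45],
    [[0,0,1.3],[0,0,0],45],
    [[0,0,1.3],[0,0,0],0],
    [[0,0,1.3],[0,0,0],0],
    [[0,0,1.3],[0,0,0],0],
    [[0,0,1.3],[0,0,0],0],
    [[0,0,1.3],[0,0,0],0],
    [[0,0,1.3],[0,0,0],0]
  ],
  "squeeze": 25
}}

```text
clock: 23.8
position: [0.4578, 0.1276, 0.0187]
tool_rot: [3.141, -0.0, 1.509]
force: [-1.0, -0.7, 6.9]
grip_width: 0.0135
finger_force: 24.6
```

```bash
python3 go.py 0.6035 -0.175 0.15 1.217;python3 go.py 0.6035 -0.175 0.085 1.217
```

```text
t 23.8 shift [-29.29  16.43 -13.13] turn [ 0.001 -0.     0.292] rows 8.6
t 23.8 shift [-29.3   16.43  -6.63] turn [ 0.001 -0.     0.292] rows 8.2
```

Emit:
{"op": "move_arm", "data": {
  "series": [
    [[0,0,-2],[0,0,0],0],
    [[0,0,-5],[0,0,0],0],
    [[0,0,-9],[0,0,0],0],
    [[-2,1,-12],[0,0,0],0],
    [[-29.3,16.4,-13.1],[0,0,0.292],0],
    [[-29.3,16.4,-13.1],[0,0,0.292],0],
    [[-29.3,16.4,-13.1],[0,0,0.292],0],
    [[-29.3,16.4,-13.1],[0,0,0.292],0],
    [[-29.3,16.4,-13.1],[0,0,0.292],0],
    [[-29.3,16.4,-13.1],[0,0,0.292],0],
    [[-29.3,16.4,-13.1],[0,0,0.292],0],
    [[-29.3,16.4,-13.1],[0,0,0.292],0],
    [[-29.3,16.4,-13.1],[0,0,0.292],0],
    [[-29.3,16.4,-13.1],[0,0,0.292],0],
    [[-29.3,16.4,-10],[0,0,0.292],0],
    [[-29.3,16.4,-8],[0,0,0.292],0],
    [[-29.3,16.4,-7],[0,0,0.292],0],
    [[-29.3,16.4,-7],[0,0,0.292],0],
    [[-29.3,16.4,-7],[0,0,0.292],0]
  ]
}}

```text
clock: 25.38
position: [0.6032, -0.1742, 0.0887]
tool_rot: [-3.141, -0.0, 1.218]
force: [0.6, 0.2, 0.6]
grip_width: 0.0131
finger_force: 24.6
```

```bash
python3 go.py 0.6035 -0.175 0.074 1.217
python3 - <<'E'
from h import *
c=cam('wrist'); save('w5.png',c['im'])
E
```

```text
t 25.38 shift [-0.06  0.06  1.47] turn [-0.    -0.     0.001] rows 0.4
```

View pics/w5.png

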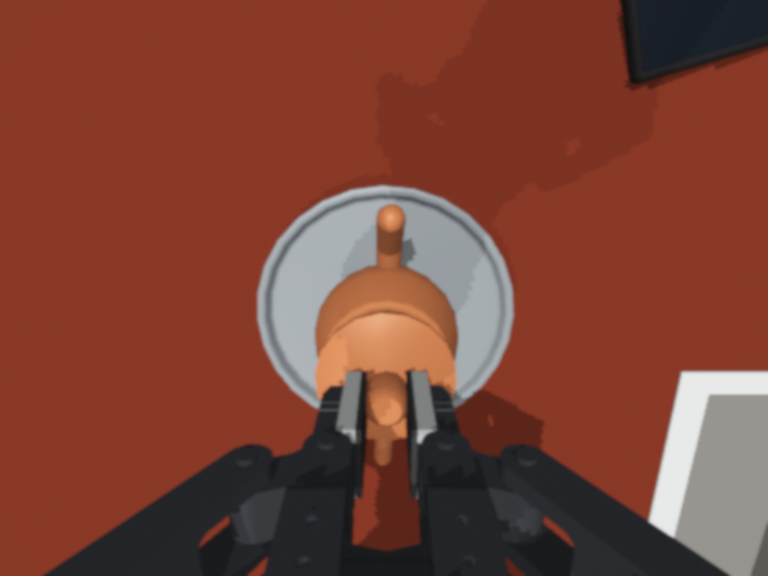

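The lid (386,370) is held level and centred above the pot, and the spout is at (390,215). Lowering it.

Emit:
{"op": "move_arm", "data": {
  "series": [
    [[-0.05,0.05,0.5],[0,0,0],0],
    [[-0.05,0.05,0.9],[0,0,0],0],
    [[-0.05,0.05,1.2],[0,0,0],0],
    [[-0.05,0.05,1.4],[0,0,0],0],
    [[-0.05,0.05,1.45],[0,0,0],0],
    [[-0.05,0.05,1.45],[0,0,0],0],
    [[-0.05,0.05,1.45],[0,0,0],0]
  ]
}}

```text
clock: 26.02
position: [0.6034, -0.1757, 0.0739]
tool_rot: [3.142, -0.0, 1.217]
force: [0.4, 0.1, 0.3]
grip_width: 0.0133
finger_force: 24.6
```

Emit:
{"op": "move_arm", "data": {
  "series": [
    [[0,0,0.05],[0,0,0],0],
    [[0,0,0.1],[0,0,0],0],
    [[0,0,0.1],[0,0,0],0],
    [[0,0,0.1],[0,0,0],0]
  ]
}}

```text
clock: 26.35
position: [0.6037, -0.1757, 0.0735]
tool_rot: [3.141, -0.0, 1.217]
force: [-3.7, -0.4, 10.0]
grip_width: 0.0131
finger_force: 25.5
```

Emit:
{"op": "move_arm", "data": {
  "series": [
    [[0,0,0],[0,0,0],25],
    [[0,0,0],[0,0,0],45],
    [[0,0,0],[0,0,0],45],
    [[0,0,0],[0,0,0],45],
    [[0,0,-2],[0,0,0],45],
    [[0,0,-5],[0,0,0],45],
    [[0,0,-9],[0,0,0],45],
    [[-3,0,-12],[0,0,0],45],
    [[-7,0,-14],[0,0,0],45],
    [[-7,0,-14],[0,0,0],45],
    [[-7,0,-14],[0,0,0],45],
    [[-7,0,-14],[0,0,0],45]
  ]
}}

```text
clock: 27.35
position: [0.5789, -0.2415, 0.2126]
tool_rot: [-3.141, -0.0, 1.216]
force: [-0.7, 1.6, -0.5]
grip_width: 0.0383
finger_force: 0.0
```

Run:
```python
from h import *
c=cam('wrist'); P=cloud(c); save('w6.png',c['im']); np.savez('w6.npz',P=P,im=c['im'])
k=P[(P[...,2]>.080)&(P[...,2]<.09)&(np.hypot(P[...,0]-.6035,P[...,1]+.175)<.03)];print('knob',len(k),k.mean(0),k[:,2].max())
s=P[(P[...,2]>.064)&(P[...,2]<.072)&(np.hypot(P[...,0]-.6035,P[...,1]+.175)<.03)]
h=cv2.convexHull((s[:,:2]*1e4).astype(np.int32))[:,0]/1e4;print('disc',circ(h),s.mean(0))
c=cam('top');save('top1.png',c['im'][140:250,150:360],3.7)
```

```text
knob 248 [ 0.60393271 -0.1754345   0.08468785] 0.08738504193124147
disc (array([ 0.6039, -0.1756,  0.0255]), np.float64(0.0001)) [ 0.60408461 -0.17492035  0.06661313]
```

View pics/w6.png

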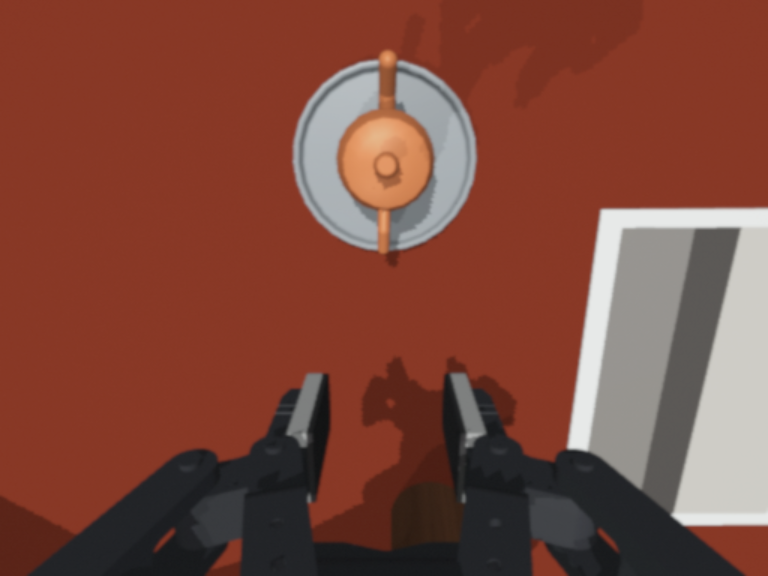

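View pics/top1.png

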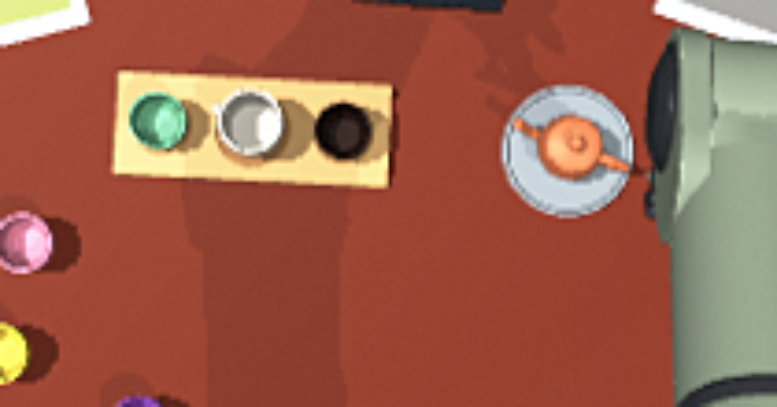

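The lid is seated on the centred pot: knob top at z 0.085, within 1 mm of the pot axis. The three wells hold green, white and brown from left to right. One numeric check of the brown cup, then I hand in.

Run:
```python
from h import *
for n in ('top','side'):
    P=cloud(cam(n)); r=np.hypot(P[...,0]-.6204,P[...,1]-.047)<.04
    q=P[r&(P[...,2]>.049)&(P[...,2]<.068)]; print(n,len(q),circ(q[:,:2],.0275),np.percentile(q[:,2],[50,95]).round(4))
    if n=='side' or True: pass
x,b=circ(q[:,:2],.0275)
if np.hypot(x[0]-.6204,x[1]-.047)<.008: print(bot.job_done())
```

```text
top 41 (array([0.6163, 0.0443]), np.float64(0.001)) [0.058 0.065]
side 130 (array([0.6185, 0.0482]), np.float64(0.0011)) [0.0555 0.0591]
the job is handed in; nothing more can be done
None
```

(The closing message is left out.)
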